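Rack the reagent bottles by height

ROBOT

A 6-joint arm with a two-finger parallel gripper is mounted at the origin on a cart in front of the work surface, level with it; the furniture and walls round the work are solid. World frame = base frame: x ahead of the robot, y to its left, z up, the work surface at z = 0. Lengths are in m, angles in rad, forces in N, time in s.
With the tool pointing down it reaches from about 0.225 to 0.875 m from the base axis. Payload 3.4 kg.
Tool frame: the origin (TCP) lies at the very end of the fingers, on their centre line; the grasp point (between the pads) lies 19 mm behind it; z points along the fingers, y is the direction in which the jaws open and shut (so a half turn about z gives the same grasp; the last joint's range is limited). The gripper opens to 85 mm and grips with 20 to 120 N. Pads are 22 mm wide; open, the fingers measure 114 mm over their backs; the gripper's body (76 mm by 85 mm) begins 54 mm behind the grasp point. The pads swing forward as they close: fully open they stand 13 mm farther back than shut.
Start: joints at [1.226, 0.276, 1.505, -0, 1.361, -0.121], TCP at [0.128, 0.561, 0.231] pointing down, gripper open.
Joint ranges: [-2.89, 2.89], [-0.75, 2.08], [0.22, 2.7], [-1.18, 4.32], [0.11, 2.71], [-2.7, 2.7]. Speed limits (rad/s): [2.57, 2.57, 3.14, 3.14, 3.14, 3.14].

INTERFACE

Orientations are given as a unit quaternion [w, x, y, z].
In Python, from rig import get_state, get_image, calibration, sign_off gives the robot as it stands. The module is installed in compiled form; this text tells all that it offers.
- The arm moves only by the tool drive_tool, never from a script. Its argument "targets" is one flat list of numbers, 7 for each row, row after row: the turn, a rotation vector about the tool's x, y, z in degrees, then the shift along the tool's x, y, z in mm, then the opening, from 0 (shut) to 1 (fully open). In form: [wx, wy, wz, tx, ty, tz, fingers, wx, wy, wz, tx, ty, tz, fingers, ...]. A call has 1 to 12 rows; each row shifts and turns the commanded pose from where the row before left it, along the tool's axes as they then stand; what a row does not reach is not made up. A row lasts 1/8 s, in which the tool goes at most 62.5 mm and 10.7 degrees, less where a joint would pass 70% of its speed; a pose out of reach is approached as far as the arm can. A call is refused whole if a number of a shift passes 62.5 or a number of a turn 10.7, either way. A call with a gripper value outside its range is refused whole. The fingers move at their own pace and stop on an object; "grip_force" is the grip in N (left out, the last holds). Time passes only in rows, so rows that do not move let the fingers close. It gives the time, the measured TCP pose, the force and the opening at its end, in the units of the state.
- get_state(): the state, without advancing time (a new reading comes with each control period).
- get_image(name): name is "scene" or "top" or "wrist"; returns the picture (420x560x3 uint8, red, green, blue); there is no depth.
- calibration(name): a dict with "mtx" (3x3 intrinsics, pixels), "world_to_cam" (4x4, takes a point from world to camera coordinates); the wrist camera has in their place "hand_eye" (4x4, takes a point from camera to tool coordinates, whose origin is the TCP and whose axes are the flange's). Camera axes: x right, y down, z forward; pixel columns grow to the right and rows downward; lengths in m; the calibration is good to about 2 mm. A picture is of the moment at which its call begins: read the wrist's pose just before it. calibration takes no time and is no camera call.
- sign_off(): hands the job in, once; it reports no verdict.
The state is a dict: "clock": time; "qpos": joint angles; "qd": joint speeds; "effort": joint torques, N m; "position": TCP position; "ee_rot": TCP orientation; "contact_force": force on the tool from outside, world axes, zero at the start; "moment": the same for the moment, N m; "width": finger opening in m.
Only numpy, scipy, OpenCV 4.12 (cv2) and the standard library are available. Lean on these libraries where they do the work, as an engineer would, in place of code of your own. Each camera call takes 0.05 s, during which the arm holds its last target.

TASK

Line up the four loose bottles on the bottle rail in order of height: the tallest in the seat beside the upright steel end guard, then the next tallest, down to the shortest at the open end of the rail. Stand each bottle upright, flat in the middle of its seat, never letting one fall over, and leave the timer lying where it is.

Things in the scene. Friction and masses are not known exactly. Their poses are not given: they have to be found in the camera images.
- ethanol_bottle: The tallest bottle: white plastic with a blue cap, 125 mm high; the straight body is 50 mm in diameter up to about 82 mm, narrowing above to the 32 mm cap. Loose and closed, standing upright at the start, light (50 to 230 g). Origin: centre of its underside, z up the bottle; round, so its yaw means nothing. Grasp the body, not the cap.
- fixative_can: The second tallest bottle: white-and-grey with a black cap, 104 mm high; the straight body is 36 mm in diameter up to about 68 mm, narrowing above to the 29 mm cap. Loose and closed, standing upright at the start, light (50 to 230 g). Origin: centre of its underside, z up the bottle; round, so its yaw means nothing. Grasp the body, not the cap.
- glue_bottle: The third tallest bottle: white with an orange cap, 88 mm high; the straight body is 34 mm in diameter up to about 58 mm, narrowing above to the 24 mm cap. Loose and closed, standing upright at the start, light (50 to 230 g). Origin: centre of its underside, z up the bottle; round, so its yaw means nothing. Grasp the body, not the cap.
- stain_bottle_1: The shortest bottle: amber glass with a black cap, 74 mm high; the straight body is 30 mm in diameter up to about 48 mm, narrowing above to the 21 mm cap. Loose and closed, standing upright at the start, light (50 to 230 g). Origin: centre of its underside, z up the bottle; round, so its yaw means nothing. Grasp the body, not the cap.
- seat_a: One of four identical round grey seats with black floors, fixed in a row on an aluminium rail; its name says nothing of its place in the row. Origin: centre of its underside, 8 mm above the desk; floor 3 mm higher (11 mm above the desk). Outer diameter 72 mm, inner 66 mm; the rim stands 4 mm above the floor. Seats are 80 mm apart, centre to centre, along their y (the row); x lies across it.
- seat_b: One of four identical round grey seats with black floors, fixed in a row on an aluminium rail; its name says nothing of its place in the row. Origin: centre of its underside, 8 mm above the desk; floor 3 mm higher (11 mm above the desk). Outer diameter 72 mm, inner 66 mm; the rim stands 4 mm above the floor. Seats are 80 mm apart, centre to centre, along their y (the row); x lies across it.
- seat_c: One of four identical round grey seats with black floors, fixed in a row on an aluminium rail; its name says nothing of its place in the row. Origin: centre of its underside, 8 mm above the desk; floor 3 mm higher (11 mm above the desk). Outer diameter 72 mm, inner 66 mm; the rim stands 4 mm above the floor. Seats are 80 mm apart, centre to centre, along their y (the row); x lies across it.
- seat_d: One of four identical round grey seats with black floors, fixed in a row on an aluminium rail; its name says nothing of its place in the row. Origin: centre of its underside, 8 mm above the desk; floor 3 mm higher (11 mm above the desk). Outer diameter 72 mm, inner 66 mm; the rim stands 4 mm above the floor. Seats are 80 mm apart, centre to centre, along their y (the row); x lies across it.
- end_guard: Upright steel end guard, fixed on one end of the rail, either end: a plate 70 mm across the row (its x), 5 mm thick (its y), 56 mm high, on a 22 mm foot. Origin: centre of its underside, 8 mm above the desk, in line with the seats, whose centres are 60, 140, 220 and 300 mm away. The other, open end has only a narrow flat white strip.
- timer: Bystander: a white square electronic timer lying on the desk, 64 x 64 mm, 19 mm high, loose. Origin: centre of its underside. It is to stay where it is.

How it is judged:
By the outcome, as a careful person would: the job done as asked, in the order asked, and still so for the second after the job is handed in, with the robot touching nothing.
It also fails if it takes over 96 s, if anything falls off the work surface, if the arm or the gripper's body presses on something with over 40 N, if the wrist force passes 120 N, or if a joint passes its speed limit or range.

## Working session

There is one attempt and no reset: what is moved stays moved. The work goes in short steps, Python scripts to look and compute and a tool call to move; the robot and the scene stay as the last step left them, time stands still between calls to the robot, and variables do not carry over. Pictures are saved under pics/ and viewed, and the job is handed in when it is done.

Besides the shell and the picture viewer there is one more tool, called after "Emit:" as name(argument=value, ...) on one line, values as JSON. drive_tool: Moves the arm, as the interface text tells. Its arguments: {"type":"object","properties":{"targets":{"type":"array"},"grip_force":{"type":"number"}},"required":["targets"]}

```bash
mkdir -p pics
python3 - <<'E'
from rig import *
import cv2
print(get_state())
for n in("scene","top"):
    im=get_image(n); cv2.imwrite(f"pics/{n}0.png",im[:,:,::-1]); c=calibration(n); print(n,c)
print(calibration("wrist"))
E
```

```text
{'clock': 0.0, 'qpos': array([ 1.22597977e+00,  2.76645716e-01,  1.50611854e+00, -5.02551146e-05,
        1.36068830e+00, -1.21003459e-01]), 'qd': array([ 0.0011687 ,  0.00063389,  0.00115417,  0.00176426, -0.00043948,
        0.00027929]), 'effort': array([ 8.94241348e-04, -4.16767108e+01, -2.45797884e+01, -4.32629968e-04,
        1.10322985e-02, -5.63693263e-06]), 'position': array([0.1274704 , 0.56016504, 0.23041659]), 'ee_rot': array([-1.90736022e-04,  1.11667849e-01,  9.93745151e-01, -9.10515444e-04]), 'contact_force': array([-0.01591412, -0.49243229, -0.82142635]), 'moment': array([0.02393859, 0.00269907, 0.02975604]), 'width': 0.08553604577806456}
scene {'mtx': array([[404.17040727,   0.        , 274.92069499],
       [  0.        , 404.17040727, 211.79836246],
       [  0.        ,   0.        ,   1.        ]]), 'world_to_cam': array([[ 0.63944815, -0.76878425, -0.00876572, -0.44964669],
       [-0.53450919, -0.43633324, -0.72381851,  0.26992351],
       [ 0.5526355 ,  0.46752976, -0.68993473,  0.63299042],
       [ 0.        ,  0.        ,  0.        ,  1.        ]])}
top {'
[... 239 characters left out ...]
      [-0.99710406, -0.01408352, -0.07473389,  0.55954883],
       [ 0.07477159, -0.00216861, -0.99719833,  1.22169341],
       [ 0.        ,  0.        ,  0.        ,  1.        ]])}
{'mtx': array([[313.14429803,   0.        , 277.95830849],
       [  0.        , 313.14429803, 209.9415217 ],
       [  0.        ,   0.        ,   1.        ]]), 'hand_eye': array([[ 1.55712466e-03, -9.57847797e-01, -2.87271948e-01,
         7.37293630e-02],
       [ 9.99997168e-01,  2.00853833e-03, -1.27667795e-03,
        -4.31279290e-04],
       [ 1.79985988e-03, -2.87269147e-01,  9.57848212e-01,
        -1.43585897e-01],
       [ 0.00000000e+00,  0.00000000e+00,  0.00000000e+00,
         1.00000000e+00]])}
```

View pics/top0.png

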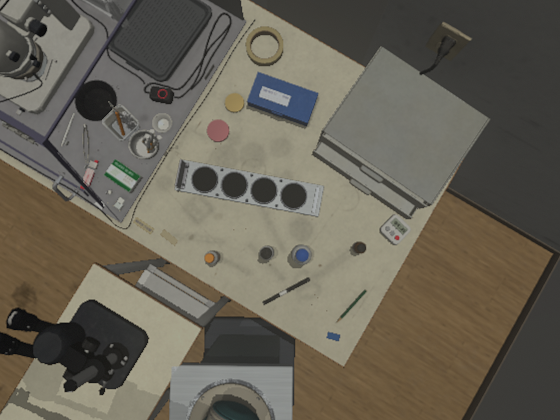

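View pics/scene0.png

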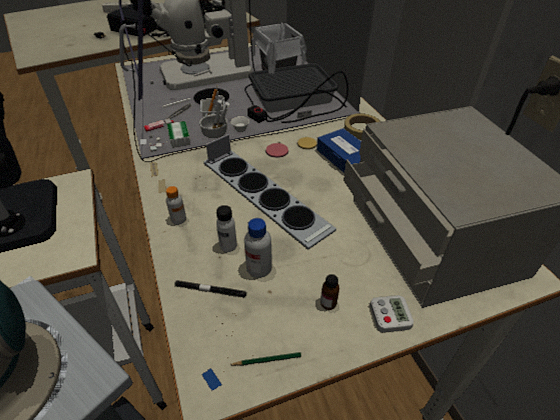

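```bash
cat > h.py <<'E'
import numpy as np, cv2
from rig import *
def ray(c,uv):
    M=c["world_to_cam"];R=M[:3,:3];t=M[:3,3]
    d=R.T@np.linalg.inv(c["mtx"])@np.array([uv[0],uv[1],1.]); o=-R.T@t
    return o,d
def onz(c,uv,z):
    o,d=ray(c,uv); return o+d*(z-o[2])/d[2]
def proj(c,p):
    M=c["world_to_cam"];q=c["mtx"]@(M[:3,:3]@np.array(p)+M[:3,3]);return q[:2]/q[2]
def wristcal():
    from scipy.spatial.transform import Rotation as Ro
    s=get_state();c=calibration("wrist");q=s["ee_rot"];T=np.eye(4)
    T[:3,:3]=Ro.from_quat([q[1],q[2],q[3],q[0]]).as_matrix();T[:3,3]=s["position"]
    return dict(mtx=c["mtx"],world_to_cam=np.linalg.inv(T@c["hand_eye"]))
E
python3 - <<'E'
from h import *
t=cv2.imread("pics/top0.png");s=cv2.imread("pics/scene0.png")
cv2.imwrite("pics/a1.png",cv2.resize(t[150:280,160:420],None,fx=3,fy=3,interpolation=cv2.INTER_CUBIC))
cv2.imwrite("pics/a2.png",cv2.resize(s[140:340,140:420],None,fx=2.8,fy=2.8,interpolation=cv2.INTER_CUBIC))
ct,cs=calibration("top"),calibration("scene")
def blobs(im,x0,x1,y0,y1,th,amin):
    m=(im.max(2)<th).astype(np.uint8);k=np.zeros_like(m);k[y0:y1,x0:x1]=m[y0:y1,x0:x1]
    n,l,st,ce=cv2.connectedComponentsWithStats(k)
    return [(ce[i],st[i]) for i in range(1,n) if st[i,4]>amin]
for nm,im,c,b in(("top",t,ct,(170,330,155,220)),("scene",s,cs,(200,340,140,250))):
    for ce,st in blobs(im,*b,60,150): print(nm,ce.round(1),st,onz(c,ce,.011).round(4))
for nm,im,c in(("top",t,ct),("scene",s,cs)):
    hsv=cv2.cvtColor(im,cv2.COLOR_BGR2HSV)
    for col,lo,hi in(("blue",(105,120,60),(125,255,255)),("orange",(5,150,120),(18,255,255))):
        m=cv2.inRange(hsv,lo,hi);n,l,st,ce=cv2.connectedComponentsWithStats(m)
        for i in range(1,n):
            if st[i,4]>25: print(nm,col,ce[i].round(1),st[i],onz(c,ce[i],.12 if col=="blue" else .084).round(4))
for ce,st in blobs(t,240,380,235,275,55,20): print("black",ce.round(1),st,onz(ct,ce,.1).round(4),onz(ct,ce,.07).round(4))
E
```

```text
top [204.2 178.9] [193 168  24  23 445] [0.6363 0.0828 0.011 ]
top [233.9 184.4] [222 173  24  24 449] [0.6227 0.0036 0.011 ]
top [263.6 190. ] [252 179  24  23 448] [ 0.609  -0.0755  0.011 ]
top [293.4 195.4] [282 184  24  24 450] [ 0.5956 -0.1546  0.011 ]
scene [217.5 149.2] [203 140  29  24 388] [0.6648 0.1659 0.011 ]
scene [328.3 153.7] [316 140  24  31 318] [ 0.8324 -0.0733  0.011 ]
scene [233.  166.9] [219 158  28  19 415] [0.6354 0.0803 0.011 ]
scene [269.1 213.2] [204 163 132  86 206] [ 0.5649 -0.0986  0.011 ]
scene [252.6 182.3] [238 173  30  20 468] [0.6213 0.0013 0.011 ]
scene [274.2 199. ] [259 188  31  23 532] [ 0.6079 -0.0774  0.011 ]
scene [224.  213.7] [217 206  15  17 213] [ 0.5006 -0.0224  0.011 ]
scene [298.  217.4] [282 206  33  24 604] [ 0.5946 -0.156   0.011 ]
scene [225.9 239.7] [218 227  19  23 235] [ 0.4479 -0.0806  0.011 ]
scene [256.5 233.6] [248 226  18  15 164] [ 0.5011 -0.118   0.011 ]
top blue [301.9 254.8] [297 250  11  11 101] [ 0.4417 -0.175   0.12  ]
top blue [332.8 336.5] [327 333  13   7  26] [ 0.2502 -0.2503  0.12  ]
top orange [208.9 257.5] [205 254   9   8  60] [0.4311 0.0535 0.084 ]
scene blue [342.9 144.7] [319 129  42  35 575] [ 0.7482 -0.1585  0.12  ]
scene blue [256.5 224. ] [249 218  17  13 159] [ 0.4443 -0.1743  0.12  ]
scene blue [211.3 379.3] [203 369  18  21 203] [ 0.2004 -0.3142  0.12  ]
scene orange [171.  189.2] [166 186  11   7  57] [0.4336 0.056  0.084 ]
```

View pics/a1.png

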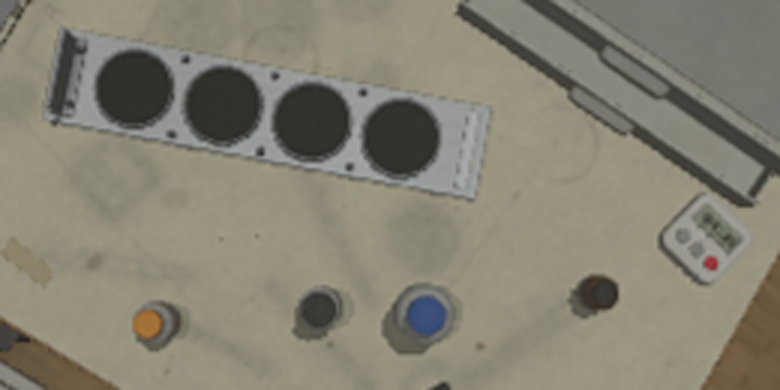

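View pics/a2.png

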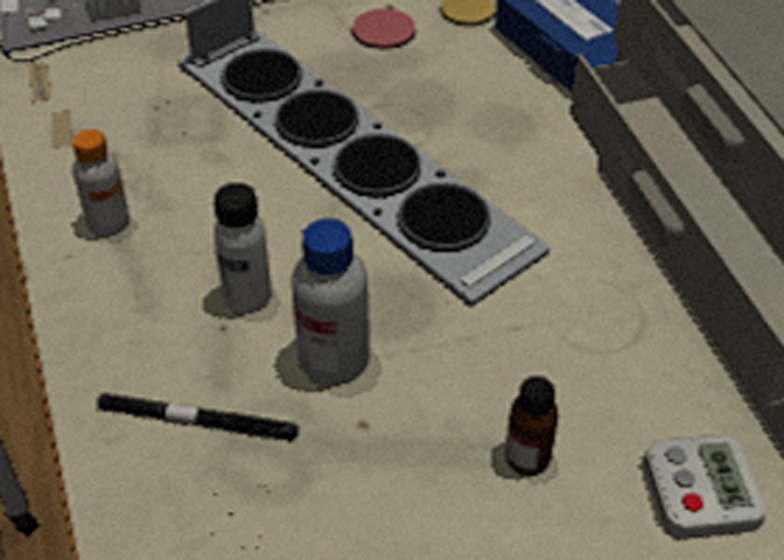

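Run:
```python
from h import *
t=cv2.imread("pics/top0.png");s=cv2.imread("pics/scene0.png")
ct,cs=calibration("top"),calibration("scene")
def cc(im,b,th):
    x0,x1,y0,y1=b;g=im[y0:y1,x0:x1].max(2);m=(g<th).astype(np.uint8)
    n,l,st,ce=cv2.connectedComponentsWithStats(m);i=1+st[1:,4].argmax()
    return ce[i]+[x0,y0],st[i,4]
for n,bt,bs,h in(("fix",(255,280,242,266),(214,236,202,224),.104),("stain",(345,375,236,260),(320,345,270,290),.074)):
    for th in(50,65,):
        a,na=cc(t,bt,th);b,nb=cc(s,bs,th)
        print(n,th,a,na,b,nb,onz(ct,a,h-.006),onz(cs,b,h-.01))
for n,uv,h in(("eth",(302.3,254.8),.122),("glue",(209.3,257.6),.086),("fix",(266.3,253.),.101),("stain",(359.7,247.7),.071)): print(n,onz(ct,uv,h))
for n,uv,h in(("eth",(329,230),.125),("glue",(90,138),.088),("fix",(236.5,193),.104),("stain",(537,386),.074)): 
    uv=np.array(uv)/2.8+[140,140]; print(n,uv,onz(cs,uv,h))
# scene bottom front points
```

```text
Traceback (most recent call last):
ValueError: attempt to get argmax of an empty sequence
```

Run:
```python
from h import *
t=cv2.imread("pics/top0.png");s=cv2.imread("pics/scene0.png")
ct,cs=calibration("top"),calibration("scene")
for n,uv,h in(("eth",(302.3,254.8),.122),("glue",(209.3,257.6),.086),("fix",(266.3,253.),.101),("stain",(359.7,247.7),.071)): print(n,onz(ct,uv,h))
for n,uv,h in(("eth",(329,230),.125),("glue",(90,138),.088),("fix",(236.5,193),.104),("stain",(537,386),.074)): 
    uv=np.array(uv)/2.8+[140,140]; print(n,uv,onz(cs,uv,h))
```

```text
eth [ 0.44185414 -0.17583643  0.122     ]
glue [0.43096841 0.05210391 0.086     ]
fix [ 0.4445173  -0.08882826  0.101     ]
stain [ 0.46034126 -0.3213385   0.071     ]
eth [257.5        222.14285714] [ 0.44538023 -0.17601395  0.125     ]
glue [172.14285714 189.28571429] [0.43225515 0.049636   0.088     ]
fix [224.46428571 208.92857143] [ 0.44737442 -0.08946332  0.104     ]
stain [331.78571429 277.85714286] [ 0.46210236 -0.32665052  0.074     ]
```

Emit:
drive_tool(targets=[0,0,9.67,0,0,-3,1,0,0,9.67,0,0,-3,1,0,0,9.67,0,0,-3,1,0,0,9.67,0,0,-3,1,0,0,9.67,0,0,-3,1,0,0,9.67,0,0,-3,1,0,0,9.67,0,0,-3,1,0,0,9.67,0,0,-3,1,0,0,9.67,0,0,0,1], grip_force=40)

```text
clock: 1.23
position: [0.1276, 0.5605, 0.2551]
ee_rot: [0.0, 0.767, 0.642, -0.0]
contact_force: [0.0, -0.1, -0.5]
width: 0.0853
```

Emit:
drive_tool(targets=[0,0,0,-40,26,0,1,0,0,0,-40,26,0,1,0,0,0,-40,26,0,1,0,0,0,-40,26,0,1,0,0,0,-40,26,0,1,0,0,0,-40,26,0,1,0,0,0,-40,26,0,1,0,0,0,-40,26,0,1,0,0,0,-40,26,0,1,0,0,0,-40,26,0,1,0,0,0,-40,26,0,1,0,0,0,-40,26,0,1])

```text
clock: 2.72
position: [0.353, 0.0329, 0.2552]
ee_rot: [-0.0, 0.765, 0.644, 0.0]
contact_force: [0.6, 0.7, 0.9]
width: 0.0852
```

```bash
cat >> h.py <<'E'
from scipy.spatial.transform import Rotation as Ro
ROWYAW=np.arctan2(.0792,.0137)
def to(p,sh=True):
    s=get_state();q=s["ee_rot"];R=Ro.from_quat([q[1],q[2],q[3],q[0]]).as_matrix()
    d=R.T@(np.array(p)-s["position"])*1000
    G=np.c_[[np.cos(ROWYAW),np.sin(ROWYAW),0],[np.sin(ROWYAW),-np.cos(ROWYAW),0],[0,0,-1]]
    print("clock",s["clock"],"pos",s["position"].round(4),"w",round(s["width"],4),"F",s["contact_force"].round(1),"q",s["qpos"].round(2))
    print("tool shift mm",d.round(1),"turn deg",np.degrees(Ro.from_matrix(R.T@G).as_rotvec()).round(2))
E
python3 -c "
from h import *
to([.4435,-.176,.23])"
```

```text
clock 2.725 pos [0.353  0.0329 0.2552] w 0.0852 F [0.6 0.7 0.9] q [-0.1  -0.08  1.86  0.    1.37  0.07]
tool shift mm [-190.3  124.9   25.1] turn deg [ 0.01 -0.02 -0.06]
```

Emit:
drive_tool(targets=[0,0,0,-38,25,0,1,0,0,0,-38,25,0,1,0,0,0,-38,25,0,1,0,0,0,-38,25,0,1,0,0,0,-38,25,0,1,0,0,0,0,0,0,1])

```text
clock: 3.48
position: [0.4445, -0.1769, 0.2544]
ee_rot: [-0.0, 0.766, 0.643, -0.0]
contact_force: [-0.9, 0.9, -0.3]
width: 0.0855
```

```bash
python3 -c "
from h import *
to([.4435,-.176,.055])
c=wristcal();im=get_image('wrist');cv2.imwrite('pics/w1.png',im[:,:,::-1])
print(proj(c,[.4435,-.176,.125]),proj(c,[.446,-.089,.104]))"
```

```text
clock 3.475 pos [ 0.4445 -0.1769  0.2544] w 0.0855 F [-0.9  0.9 -0.3] q [-0.52  0.12  1.66 -0.    1.37 -0.35]
tool shift mm [  0.8  -1.  199.4] turn deg [-0.03  0.02 -0.22]
[277.36709559 198.86315501] [263.18092589  98.73813127]
```

View pics/w1.png

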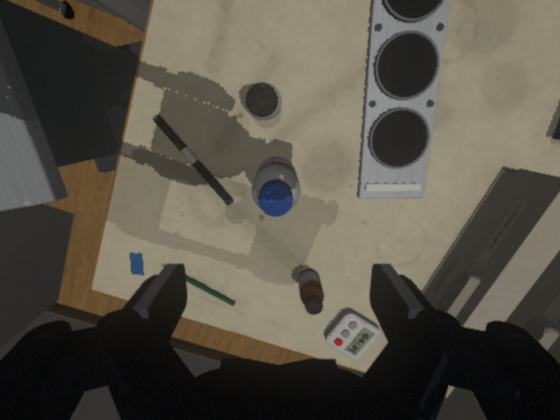

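Emit:
drive_tool(targets=[0,0,0,0.8,-1,40,1,0,0,0,0,0,40,1,0,0,0,0,0,40,1,0,0,0,0,0,40,1,0,0,0,0,0,25,1,0,0,0,0,0,13,1,0,0,0,0,0,0,1])

```text
clock: 4.4
position: [0.4421, -0.1723, 0.057]
ee_rot: [-0.001, 0.765, 0.644, -0.0]
contact_force: [-0.4, 0.1, -0.2]
width: 0.0855
```

```bash
python3 -c "
from h import *
to([.4435,-.176,.056])
im=get_image('scene');cv2.imwrite('pics/s1.png',cv2.resize(im[120:320,150:410,::-1],None,fx=2.8,fy=2.8))"
```

```text
clock 4.4 pos [ 0.4421 -0.1723  0.057 ] w 0.0855 F [-0.4  0.1 -0.2] q [-0.52  0.3   1.97  0.    0.87 -0.35]
tool shift mm [-3.4  2.   1. ] turn deg [-0.08 -0.04  0.  ]
```

View pics/s1.png

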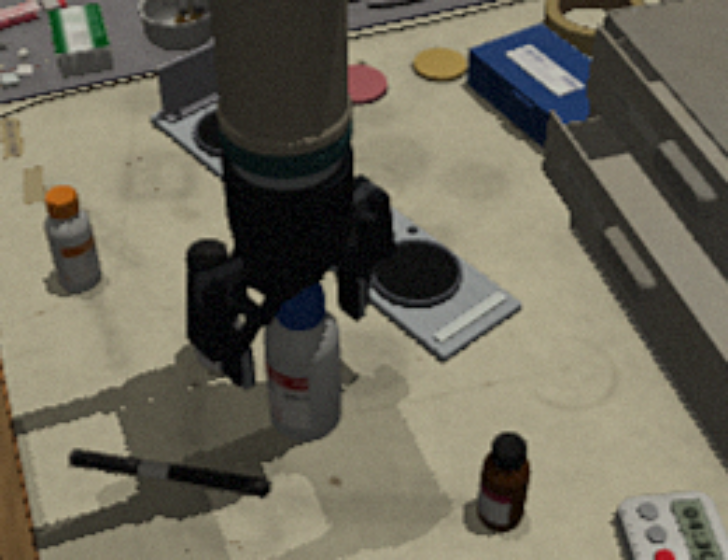

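Emit:
drive_tool(targets=[0,0,0,-3.4,2,1,1,0,0,0,0,0,0,1,0,0,0,0,0,0,0,0,0,0,0,0,0,0,0,0,0,0,0,0,0,0,0,0,0,0,0,0,0,0,0,0,0,0,0,0,0,0,0,0,0,0])

```text
clock: 5.45
position: [0.4437, -0.1768, 0.0567]
ee_rot: [-0.0, 0.765, 0.644, -0.0]
contact_force: [-1.9, 0.6, 5.3]
width: 0.0485
```

```bash
python3 -c "
from h import *
to([.4435,-.176,.056])"
```

```text
clock 5.45 pos [ 0.4437 -0.1768  0.0567] w 0.0485 F [-1.9  0.6  5.3] q [-0.52  0.3   1.96 -0.    0.87 -0.35]
tool shift mm [ 0.8 -0.3  0.7] turn deg [-0.04 -0.   -0.03]
```

Emit:
drive_tool(targets=[0,0,0,0,0,-10,0,0,0,0,0,0,-35,0,0,0,0,0,0,-40,0,0,0,0,0,0,-40,0,0,0,0,0,0,0,0,0,0,0,0,0,0,0])

```text
clock: 6.2
position: [0.4433, -0.1764, 0.1805]
ee_rot: [-0.001, 0.765, 0.644, -0.0]
contact_force: [-0.6, 0.4, -2.1]
width: 0.0487
```

```bash
python3 -c "
from h import *
to([.636,.082,.18])"
```

```text
clock 6.2 pos [ 0.4433 -0.1764  0.1805] w 0.0487 F [-0.6  0.4 -2.1] q [-0.52  0.17  1.79  0.    1.19 -0.35]
tool shift mm [287.6 145.6   0.5] turn deg [-0.09 -0.04 -0.04]
```

Holding (about 2 N of weight). Travel to seat 1.

Emit:
drive_tool(targets=[0,0,0,20,10,0,0,0,0,0,36,18,0,0,0,0,0,36,18,0,0,0,0,0,36,18,0,0,0,0,0,36,18,0,0,0,0,0,36,18,0,0,0,0,0,36,18,0,0,0,0,0,30,18,0,0,0,0,0,16,7,0,0,0,0,0,6,3,0,0,0,0,0,0,0,0,0])

```text
clock: 7.58
position: [0.6365, 0.0813, 0.1806]
ee_rot: [-0.0, 0.765, 0.644, -0.001]
contact_force: [-0.1, -0.0, -2.3]
width: 0.0485
```

```bash
python3 -c "
from h import *
to([.636,.082,.068])
c=wristcal();im=get_image('wrist');cv2.imwrite('pics/w2.png',im[:,:,::-1])
for p in ([.6363,.082],[.6225,.0025],[.6085,-.0765],[.595,-.155]): print(proj(c,p+[.011]))
s=get_image('scene');cv2.imwrite('pics/s2.png',s[:,:,::-1])"
```

```text
clock 7.575 pos [0.6365 0.0813 0.1806] w 0.0485 F [-0.1 -0.  -2.3] q [ 0.02  0.41  1.43 -0.    1.3   0.19]
tool shift mm [  0.7  -0.4 112.6] turn deg [-0.1   0.05 -0.04]
[278.49828137 188.84806081]
[278.35257261 260.58009997]
[277.98515377 322.84823499]
[277.98865095 377.33112075]
```

View pics/w2.png

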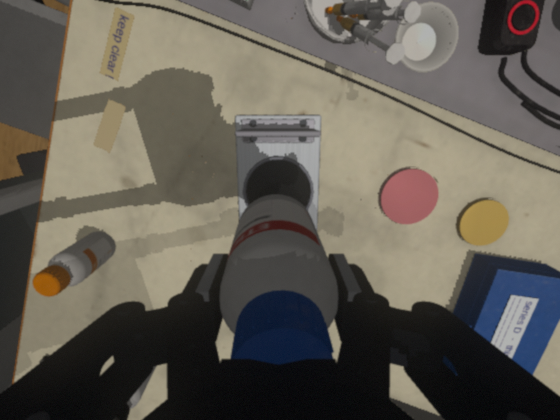

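View pics/s2.png

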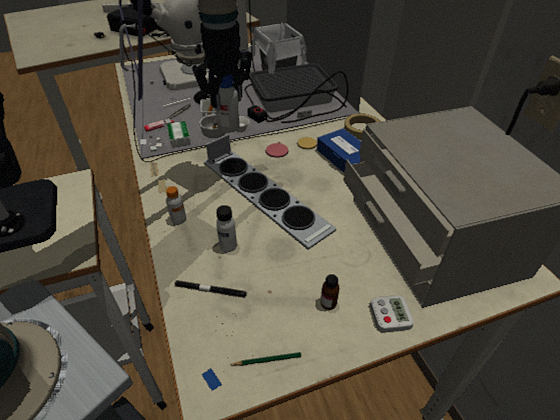

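Emit:
drive_tool(targets=[0,0,0,0,0,25,0,0,0,0,0,0,30,0,0,0,0,0,0,25,0,0,0,0,0,0,15,0,0,0,0,0,0,8,0,0,0,0,0,0,0,0,0,0,0,0,0,0,0])

```text
clock: 8.55
position: [0.638, 0.0818, 0.0793]
ee_rot: [0.001, 0.765, 0.644, 0.001]
contact_force: [-0.1, 0.6, -2.3]
width: 0.0485
```

```bash
python3 -c "
from h import *
to([.636,.082,.068])"
```

```text
clock 8.55 pos [0.638  0.0818 0.0793] w 0.0485 F [-0.1  0.6 -2.3] q [0.02 0.49 1.57 0.   1.08 0.19]
tool shift mm [-0.2 -2.  11.3] turn deg [ 0.11 -0.02 -0.04]
```

Emit:
drive_tool(targets=[0,0,0,0,-2,5,0,0,0,0,0,0,4,0,0,0,0,0,0,2,0,0,0,0,0,0,0,0])

```text
clock: 9.05
position: [0.6349, 0.0823, 0.0678]
ee_rot: [-0.0, 0.765, 0.644, -0.0]
contact_force: [-2.1, 1.2, 2.8]
width: 0.0485
```

```bash
python3 -c "
from h import *
to([.636,.082,.068])
c=wristcal();im=get_image('wrist');cv2.imwrite('pics/w3.png',im[:,:,::-1])
s=get_image('scene');cv2.imwrite('pics/s3.png',cv2.resize(s[60:230,150:350,::-1],None,fx=3.5,fy=3.5))"
```

```text
clock 9.05 pos [0.6349 0.0823 0.0678] w 0.0485 F [-2.1  1.2  2.8] q [0.02 0.49 1.59 0.   1.06 0.19]
tool shift mm [-0.1  1.1 -0.2] turn deg [-0.03 -0.01 -0.03]
```

View pics/s3.png

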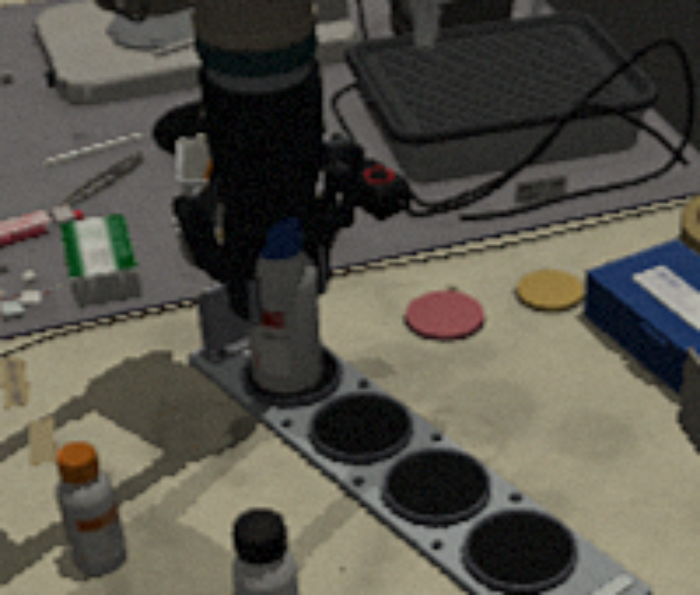

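View pics/w3.png

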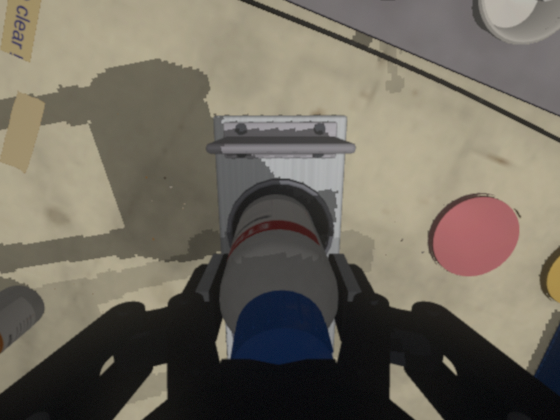

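Emit:
drive_tool(targets=[0,0,0,0,0,0,0.7,0,0,0,0,0,0,0.9,0,0,0,0,0,0,1,0,0,0,0,0,0,1,0,0,0,0,0,0,1,0,0,0,0,0,-10,1,0,0,0,0,0,-40,1,0,0,0,0,0,-50,1,0,0,0,0,0,-50,1,0,0,0,0,0,0,1])

```text
clock: 10.4
position: [0.6382, 0.0823, 0.2235]
ee_rot: [0.004, 0.765, 0.644, 0.005]
contact_force: [0.6, 0.2, 0.1]
width: 0.0852
```

```bash
python3 -c "
from h import *
to([.446,-.089,.2])
s=get_image('scene');cv2.imwrite('pics/s4.png',cv2.resize(s[60:230,150:350,::-1],None,fx=3.5,fy=3.5))"
```

```text
clock 10.4 pos [0.6382 0.0823 0.2235] w 0.0852 F [0.6 0.2 0.1] q [0.02 0.38 1.37 0.   1.38 0.19]
tool shift mm [-201.7 -160.3   21.2] turn deg [ 0.65 -0.13 -0.03]
```

View pics/s4.png

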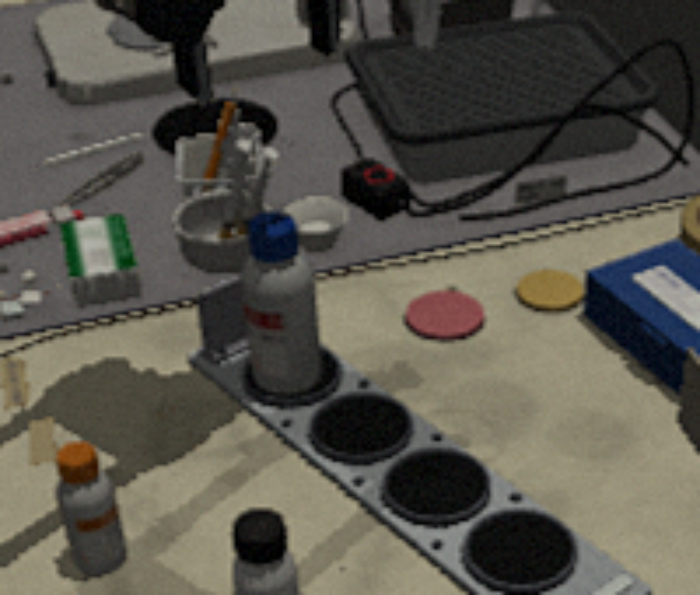

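Emit:
drive_tool(targets=[0,0,0,-30,-24,0,1,0,0,0,-45,-36,0,1,0,0,0,-45,-36,0,1,0,0,0,-45,-36,0,1,0,0,0,-27,-20,0,1,0,0,0,-10,-8,0,1,0,0,0,0,0,0,1,0,0,0,0,0,0,1])

```text
clock: 11.45
position: [0.4439, -0.0889, 0.217]
ee_rot: [-0.0, 0.765, 0.644, 0.0]
contact_force: [0.4, -0.5, -0.2]
width: 0.0854
```

```bash
python3 -c "
from h import *
to([.446,-.089,.036])
c=wristcal();im=get_image('wrist');cv2.imwrite('pics/w5.png',im[:,:,::-1])
print(proj(c,[.446,-.089,.104]),proj(c,[.461,-.324,.074]),proj(c,[.432,.052,.088]))"
```

```text
clock 11.45 pos [ 0.4439 -0.0889  0.217 ] w 0.0854 F [ 0.4 -0.5 -0.2] q [-0.35  0.1   1.77  0.    1.27 -0.18]
tool shift mm [1.00e-01 2.00e+00 1.81e+02] turn deg [ 0.01 -0.05 -0.  ]
[280.96713464 204.48949436] [327.38695549 388.50155884] [232.70616977  29.16122366]
```

View pics/w5.png

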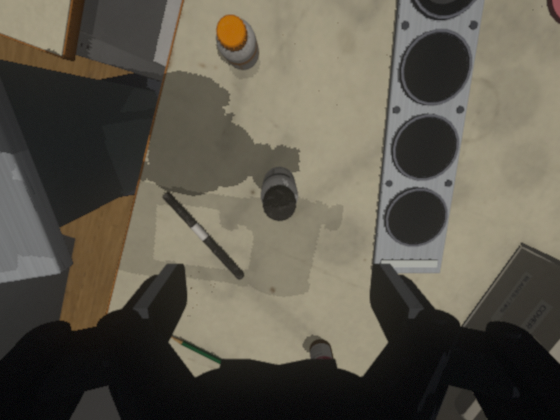

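Emit:
drive_tool(targets=[0,0,0,0,1.5,40,1,0,0,0,0,0,45,1,0,0,0,0,0,40,1,0,0,0,0,0,25,1,0,0,0,0,0,15,1,0,0,0,0,0,8,1,0,0,0,0,0,0,1,0,0,0,0,0,0,1])

```text
clock: 12.5
position: [0.4453, -0.0898, 0.0448]
ee_rot: [0.001, 0.765, 0.644, 0.0]
contact_force: [-0.3, -0.8, -0.1]
width: 0.0855
```

```bash
python3 -c "
from h import *
to([.446,-.089,.036])"
```

```text
clock 12.5 pos [ 0.4453 -0.0898  0.0448] w 0.0855 F [-0.3 -0.8 -0.1] q [-0.35  0.29  2.03  0.    0.82 -0.18]
tool shift mm [0.9 0.6 8.8] turn deg [ 0.08  0.01 -0.02]
```

Emit:
drive_tool(targets=[0,0,0,0.5,0.5,9,1,0,0,0,0,0,0,1,0,0,0,0,0,0,0,0,0,0,0,0,0,0,0,0,0,0,0,0,0,0,0,0,0,0,0,0,0,0,0,0,0,0,0,0,0,0,0,0,0,0,0,0,0,0,0,0,0])

```text
clock: 13.62
position: [0.4451, -0.0894, 0.0356]
ee_rot: [0.0, 0.765, 0.644, 0.0]
contact_force: [-0.8, 0.4, 4.4]
width: 0.0345
```

```bash
python3 -c "
from h import *
to([.446,-.089,.036])"
```

```text
clock 13.625 pos [ 0.4451 -0.0894  0.0356] w 0.0345 F [-0.8  0.4  4.4] q [-0.35  0.31  2.04 -0.    0.8  -0.18]
tool shift mm [ 0.5  0.8 -0.4] turn deg [ 0.01  0.   -0.03]
```

Emit:
drive_tool(targets=[0,0,0,0,0,-10,0,0,0,0,0,0,-35,0,0,0,0,0,0,-40,0,0,0,0,0,0,-15,0,0,0,0,0,0,0,0,0,0,0,0,0,0,0])

```text
clock: 14.38
position: [0.4444, -0.089, 0.1345]
ee_rot: [-0.001, 0.765, 0.644, -0.0]
contact_force: [0.5, 0.6, -1.4]
width: 0.0349
```

```bash
python3 -c "
from h import *
to([.6225,.0025,.135])"
```

```text
clock 14.375 pos [ 0.4444 -0.089   0.1345] w 0.0349 F [ 0.5  0.6 -1.4] q [-0.35  0.18  1.9   0.    1.06 -0.18]
tool shift mm [120.7 159.8  -0.7] turn deg [-0.09 -0.02 -0.04]
```

Emit:
drive_tool(targets=[0,0,0,15,20,0,0,0,0,0,27,36,0,0,0,0,0,27,36,0,0,0,0,0,27,36,0,0,0,0,0,15,20,0,0,0,0,0,9,11,0,0,0,0,0,0,0,0,0,0,0,0,0,0,0,0])

```text
clock: 15.38
position: [0.6209, 0.0013, 0.1348]
ee_rot: [-0.001, 0.765, 0.644, -0.001]
contact_force: [-0.5, -0.8, -1.5]
width: 0.0346
```

```bash
python3 -c "
from h import *
to([.6225,.0025,.0466])
im=get_image('wrist');cv2.imwrite('pics/w6.png',im[:,:,::-1])"
```

```text
clock 15.375 pos [0.6209 0.0013 0.1348] w 0.0346 F [-0.5 -0.8 -1.5] q [-0.11  0.41  1.55 -0.    1.19  0.06]
tool shift mm [ 1.5  1.5 88.2] turn deg [-0.12  0.02 -0.06]
```

View pics/w6.png

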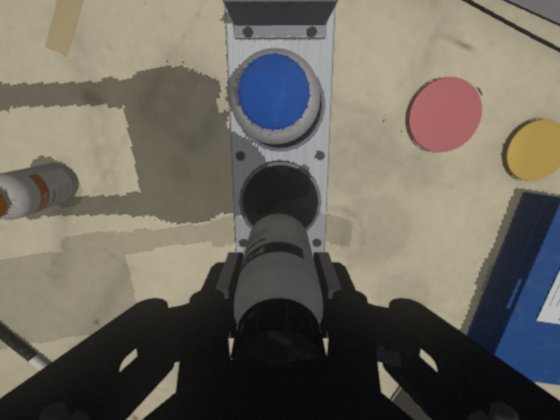

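Emit:
drive_tool(targets=[0,0,0,1.5,1.5,20,0,0,0,0,0,0,25,0,0,0,0,0,0,20,0,0,0,0,0,0,12,0,0,0,0,0,0,4,0,0,0,0,0,0,0,0,0,0,0,0,0,0,0])

```text
clock: 16.3
position: [0.6246, 0.0029, 0.0552]
ee_rot: [0.001, 0.765, 0.644, 0.001]
contact_force: [0.6, -0.0, -0.7]
width: 0.0351
```

```bash
python3 -c "
from h import *
to([.6225,.0025,.0466])"
```

```text
clock 16.3 pos [0.6246 0.0029 0.0552] w 0.0351 F [ 0.6 -0.  -0.7] q [-0.11  0.49  1.64  0.    1.01  0.07]
tool shift mm [-0.7 -2.   8.6] turn deg [ 0.1  -0.01 -0.04]
```

Emit:
drive_tool(targets=[0,0,0,0,-1,4,0,0,0,0,0,0,3,0,0,0,0,0,0,2,0,0,0,0,0,0,0,0])

```text
clock: 16.8
position: [0.6229, 0.0032, 0.0466]
ee_rot: [0.0, 0.765, 0.644, 0.0]
contact_force: [-2.6, -0.6, 7.2]
width: 0.0345
```

```bash
python3 -c "
from h import *
to([.6225,.0025,.0466])
im=get_image('wrist');cv2.imwrite('pics/w7.png',im[:,:,::-1])
s=get_image('scene');cv2.imwrite('pics/s7.png',cv2.resize(s[60:230,150:350,::-1],None,fx=3.5,fy=3.5))"
```

```text
clock 16.8 pos [0.6229 0.0032 0.0466] w 0.0345 F [-2.6 -0.6  7.2] q [-0.11  0.49  1.65  0.    0.99  0.07]
tool shift mm [-0.8 -0.2  0. ] turn deg [ 0.01 -0.01 -0.04]
```

View pics/w7.png

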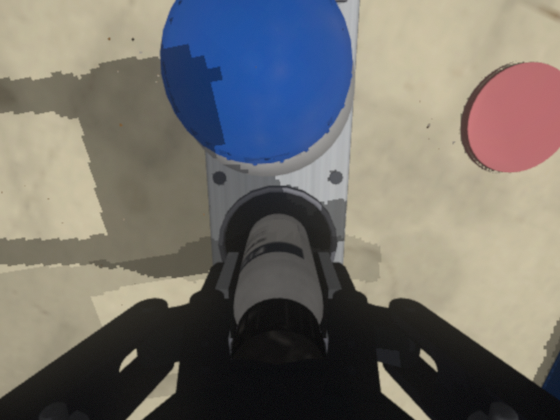

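View pics/s7.png

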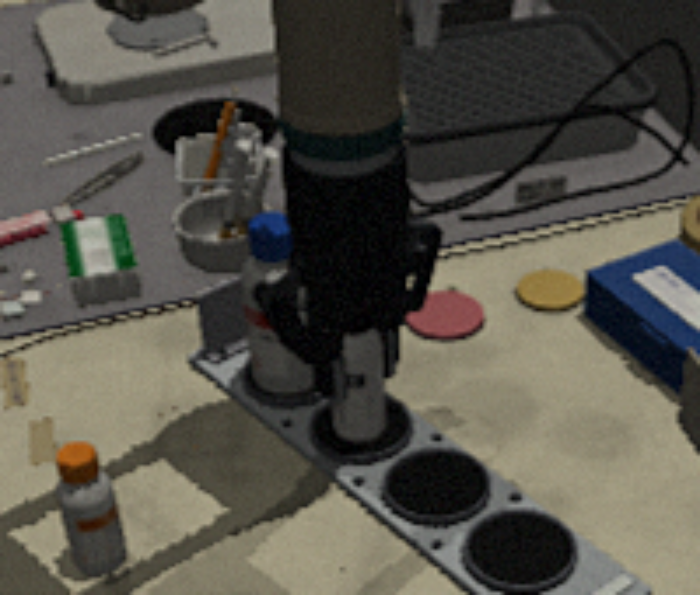

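Emit:
drive_tool(targets=[0,0,0,0,0,-0.5,0.6,0,0,0,0,0,0,0.9,0,0,0,0,0,0,1,0,0,0,0,0,0,1,0,0,0,0,0,0,1,0,0,0,0,0,-10,1,0,0,0,0,0,-40,1,0,0,0,0,0,-50,1,0,0,0,0,0,-50,1,0,0,0,0,0,0,1])

```text
clock: 18.15
position: [0.6261, 0.0028, 0.2018]
ee_rot: [0.004, 0.765, 0.644, 0.004]
contact_force: [0.1, 0.1, -0.7]
width: 0.0856
```

```bash
python3 -c "
from h import *
to([.432,.052,.196])
s=get_image('scene');cv2.imwrite('pics/s8.png',cv2.resize(s[60:230,150:350,::-1],None,fx=3.5,fy=3.5))"
```

```text
clock 18.15 pos [0.6261 0.0028 0.2018] w 0.0856 F [ 0.1  0.1 -0.7] q [-0.11  0.36  1.45  0.    1.32  0.07]
tool shift mm [  15.2 -199.7    3.6] turn deg [ 0.65 -0.05 -0.03]
```

View pics/s8.png

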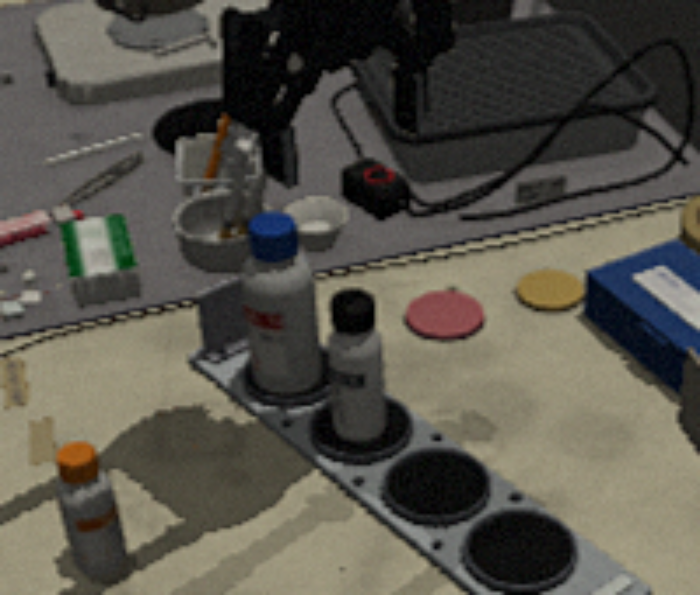

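Standing. On to the glue bottle.

Emit:
drive_tool(targets=[0,0,0,3,-30,0,1,0,0,0,3,-45,0,1,0,0,0,4,-50,0,1,0,0,0,3,-45,0,1,0,0,0,2,-20,0,1,0,0,0,0,-10,0,1,0,0,0,0,0,0,1,0,0,0,0,0,0,1])

```text
clock: 19.2
position: [0.4301, 0.0518, 0.1958]
ee_rot: [0.0, 0.765, 0.644, 0.0]
contact_force: [-0.5, 0.0, 0.1]
width: 0.085
```

```bash
python3 -c "
from h import *
to([.432,.052,.020])
c=wristcal();im=get_image('wrist');cv2.imwrite('pics/w9.png',im[:,:,::-1])
print(proj(c,[.432,.052,.088]))"
```

```text
clock 19.2 pos [0.4301 0.0518 0.1958] w 0.085 F [-0.5  0.   0.1] q [-0.04  0.09  1.84 -0.    1.21  0.13]
tool shift mm [  0.5   1.6 175.8] turn deg [ 0.07 -0.01 -0.06]
[280.62593023 205.7613302 ]
```

View pics/w9.png

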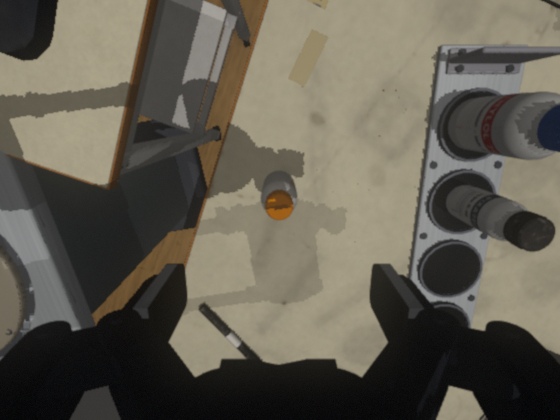

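Emit:
drive_tool(targets=[0,0,0,0,1,40,1,0,0,0,0,0,45,1,0,0,0,0,0,40,1,0,0,0,0,0,25,1,0,0,0,0,0,12,1,0,0,0,0,0,6,1,0,0,0,0,0,0,1,0,0,0,0,0,0,1])

```text
clock: 20.25
position: [0.4304, 0.0519, 0.0286]
ee_rot: [0.001, 0.765, 0.644, 0.001]
contact_force: [-0.3, -1.3, -0.1]
width: 0.0852
```

```bash
python3 -c "
from h import *
to([.432,.052,.020])"
```

```text
clock 20.25 pos [0.4304 0.0519 0.0286] w 0.0852 F [-0.3 -1.3 -0.1] q [-0.04  0.29  2.09  0.    0.76  0.13]
tool shift mm [0.4 1.6 8.6] turn deg [ 0.11 -0.02 -0.04]
```

Emit:
drive_tool(targets=[0,0,0,0.5,1,8,1,0,0,0,0,0,0,1,0,0,0,0,0,0,0,0,0,0,0,0,0,0,0,0,0,0,0,0,0,0,0,0,0,0,0,0,0,0,0,0,0,0,0,0,0,0,0,0,0,0,0,0,0,0,0,0,0])

```text
clock: 21.38
position: [0.4308, 0.0523, 0.02]
ee_rot: [0.0, 0.765, 0.644, 0.0]
contact_force: [-0.1, 0.2, 4.9]
width: 0.0327
```

```bash
python3 -c "
from h import *
to([.432,.052,.020])"
```

```text
clock 21.375 pos [0.4308 0.0523 0.02  ] w 0.0327 F [-0.1  0.2  4.9] q [-0.04  0.31  2.1   0.    0.74  0.13]
tool shift mm [-0.   1.3  0. ] turn deg [ 0.03 -0.01 -0.04]
```

Emit:
drive_tool(targets=[0,0,0,0,0,-10,0,0,0,0,0,0,-35,0,0,0,0,0,0,-50,0,0,0,0,0,0,-15,0,0,0,0,0,0,0,0,0,0,0,0,0,0,0])

```text
clock: 22.12
position: [0.4296, 0.0523, 0.129]
ee_rot: [-0.001, 0.765, 0.644, -0.001]
contact_force: [0.0, 1.4, -0.4]
width: 0.0327
```

```bash
python3 -c "
from h import *
to([.6088,-.0765,.13])"
```

```text
clock 22.125 pos [0.4296 0.0523 0.129 ] w 0.0327 F [ 0.   1.4 -0.4] q [-0.04  0.15  1.95  0.    1.04  0.13]
tool shift mm [-96.2 198.6  -1.4] turn deg [-0.11  0.01 -0.04]
```

Emit:
drive_tool(targets=[0,0,0,-20,20,0,0,0,0,0,-25,40,0,0,0,0,0,-25,45,0,0,0,0,0,-15,45,0,0,0,0,0,-8,32,0,0,0,0,0,-3,16,0,0,0,0,0,0,0,0,0,0,0,0,0,0,0,0])

```text
clock: 23.12
position: [0.6074, -0.0753, 0.1292]
ee_rot: [-0.001, 0.765, 0.644, -0.001]
contact_force: [0.3, 0.4, -1.0]
width: 0.0325
```

```bash
python3 -c "
from h import *
to([.6088,-.0765,.031])
im=get_image('wrist');cv2.imwrite('pics/w10.png',im[:,:,::-1])"
```

```text
clock 23.125 pos [ 0.6074 -0.0753  0.1292] w 0.0325 F [ 0.3  0.4 -1. ] q [-0.24  0.4   1.58  0.    1.17 -0.07]
tool shift mm [-1.   1.8 98.2] turn deg [-0.16 -0.03 -0.01]
```

View pics/w10.png

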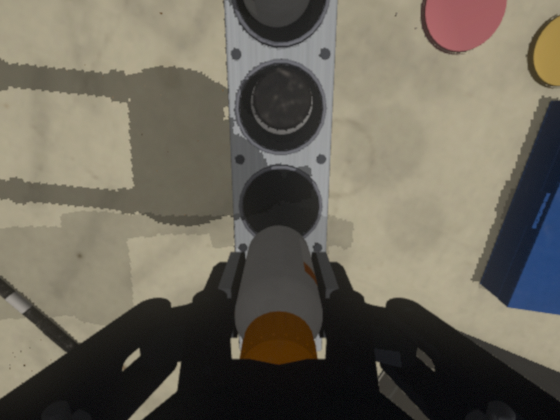

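Emit:
drive_tool(targets=[0,0,0,-1,1,25,0,0,0,0,0,0,28,0,0,0,0,0,0,22,0,0,0,0,0,0,12,0,0,0,0,0,0,4,0,0,0,0,0,0,0,0,0,0,0,0,0,0,0])

```text
clock: 24.05
position: [0.6107, -0.0775, 0.0397]
ee_rot: [0.001, 0.765, 0.644, 0.001]
contact_force: [0.5, 1.0, -0.9]
width: 0.0323
```

```bash
python3 -c "
from h import *
to([.6088,-.0765,.031])
s=get_image('scene');cv2.imwrite('pics/s11.png',cv2.resize(s[60:260,150:350,::-1],None,fx=3,fy=3))"
```

```text
clock 24.05 pos [ 0.6107 -0.0775  0.0397] w 0.0323 F [ 0.5  1.  -0.9] q [-0.24  0.49  1.68  0.    0.97 -0.07]
tool shift mm [ 0.6 -2.1  8.7] turn deg [ 0.1   0.   -0.03]
```

View pics/s11.png

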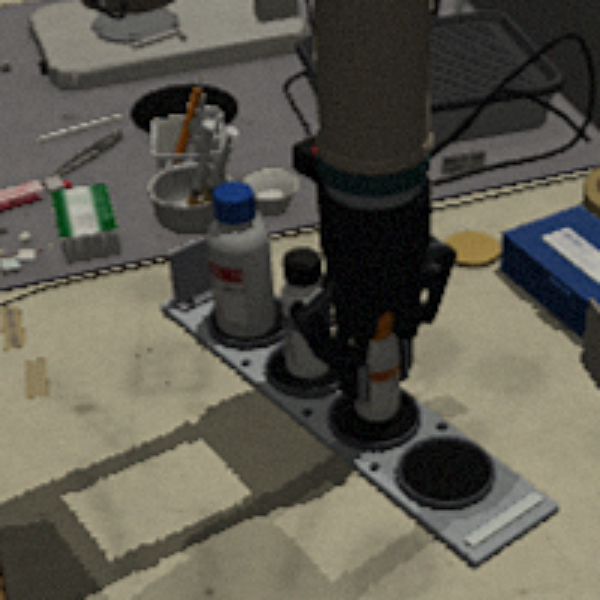

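All still standing; lower the glue bottle.

Emit:
drive_tool(targets=[0,0,0,0,-1,4,0,0,0,0,0,0,3,0,0,0,0,0,0,1.5,0,0,0,0,0,0,0,0])

```text
clock: 24.6
position: [0.6089, -0.0771, 0.0311]
ee_rot: [-0.0, 0.765, 0.644, -0.0]
contact_force: [-1.7, 0.3, 5.0]
width: 0.0327
```

```bash
python3 -c "
from h import *
to([.6088,-.0765,.031])
im=get_image('wrist');cv2.imwrite('pics/w12.png',im[:,:,::-1])"
```

```text
clock 24.6 pos [ 0.6089 -0.0771  0.0311] w 0.0327 F [-1.7  0.3  5. ] q [-0.24  0.5   1.69 -0.    0.95 -0.07]
tool shift mm [ 0.6 -0.2  0.1] turn deg [-0.01 -0.   -0.03]
```

View pics/w12.png

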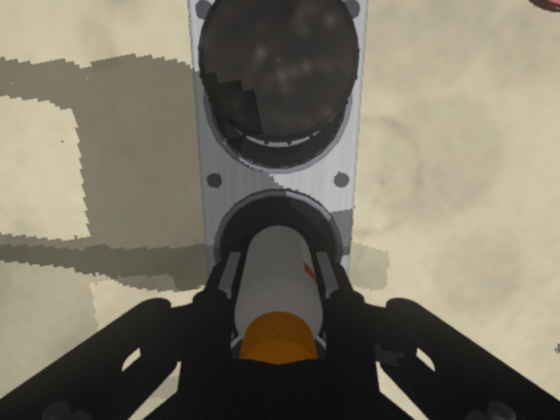

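Seated: rim spans 214–344 (centre 279), bottle at 279. Release and go to the stain bottle.

Emit:
drive_tool(targets=[0,0,0,0,0,-0.3,0.6,0,0,0,0,0,0,0.9,0,0,0,0,0,0,1,0,0,0,0,0,0,1,0,0,0,0,0,0,1,0,0,0,0,0,-10,1,0,0,0,0,0,-40,1,0,0,0,0,0,-50,1,0,0,0,0,0,-50,1,0,0,0,0,0,0,1])

```text
clock: 25.9
position: [0.6121, -0.0779, 0.1865]
ee_rot: [0.005, 0.765, 0.644, 0.003]
contact_force: [0.6, 0.6, -0.0]
width: 0.0855
```

```bash
python3 -c "
from h import *
to([.461,-.324,.18])
s=get_image('scene');cv2.imwrite('pics/s13.png',s[:,:,::-1])"
```

```text
clock 25.9 pos [ 0.6121 -0.0779  0.1865] w 0.0855 F [ 0.6  0.6 -0. ] q [-0.24  0.36  1.49  0.    1.28 -0.07]
tool shift mm [-268.3 -106.9    5.5] turn deg [ 0.65  0.04 -0.03]
```

View pics/s13.png

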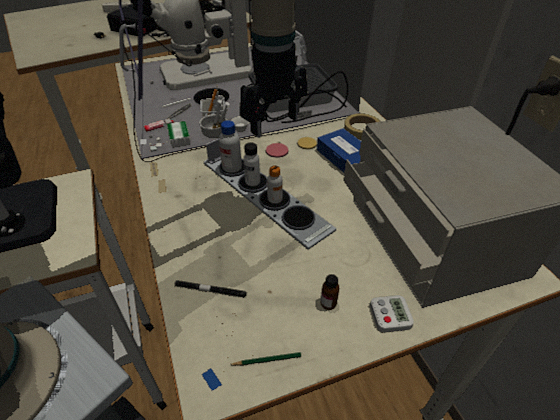

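Emit:
drive_tool(targets=[0,0,0,-30,-12,0,1,0,0,0,-45,-18,0,1,0,0,0,-50,-20,0,1,0,0,0,-50,-20,0,1,0,0,0,-45,-17,0,1,0,0,0,-30,-12,0,1,0,0,0,-18,-7,0,1,0,0,0,0,0,0,1,0,0,0,0,0,0,1])

```text
clock: 27.08
position: [0.4592, -0.322, 0.1802]
ee_rot: [-0.001, 0.765, 0.644, 0.0]
contact_force: [0.8, 0.6, 0.3]
width: 0.0853
```

```bash
python3 -c "
from h import *
to([.461,-.324,.012])
c=wristcal();im=get_image('wrist');cv2.imwrite('pics/w14.png',im[:,:,::-1])
print(proj(c,[.461,-.324,.074]))"
```

```text
clock 27.075 pos [ 0.4592 -0.322   0.1802] w 0.0853 F [0.8 0.6 0.3] q [-0.74  0.29  1.62  0.    1.24 -0.57]
tool shift mm [ -1.9   2.2 168.2] turn deg [-0.02 -0.08 -0.  ]
[281.16103931 208.98875197]
```

View pics/w14.png

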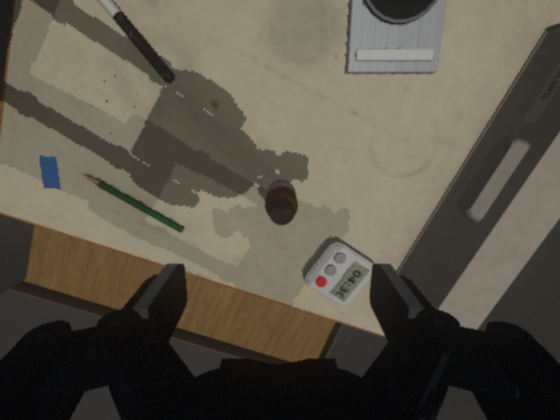

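```bash
python3 -c "
from h import *
c=wristcal();s=get_state();q=s['ee_rot'];R=Ro.from_quat([q[1],q[2],q[3],q[0]]).as_matrix()
for uv in((333,240),(373,263),(344,304),(305,280),(281,210)):
    p=onz(c,uv,.074 if uv[0]==281 else .019);print(p.round(3),((p-[.461,-.324,0])@R*1000).round(0)[:2])
ct=calibration('top')
for uv in((660,238),(704,194),(749,236),(707,283)):
    p=onz(ct,np.array(uv)/3+[160,150],.019);print(p.round(3),((p-[.461,-.324,0])@R*1000).round(0)[:2])
"
```

```text
[ 0.507 -0.383  0.019] [-50.  55.]
[ 0.546 -0.416  0.019] [-77.  99.]
[ 0.51  -0.461  0.019] [-127.   72.]
[ 0.471 -0.424  0.019] [-97.  27.]
[ 0.461 -0.325  0.074] [-1.  0.]
[ 0.509 -0.383  0.019] [-50.  57.]
[ 0.548 -0.421  0.019] [-81. 102.]
[ 0.512 -0.461  0.019] [-126.   73.]
[ 0.47  -0.424  0.019] [-97.  26.]
```

Emit:
drive_tool(targets=[0,0,0,-2,2,40,1,0,0,0,0,0,45,1,0,0,0,0,0,36,1,0,0,0,0,0,22,1,0,0,0,0,0,10,1,0,0,0,0,0,5,1,0,0,0,0,0,0,1,0,0,0,0,0,0,1])

```text
clock: 28.12
position: [0.461, -0.3258, 0.0235]
ee_rot: [0.001, 0.765, 0.644, 0.0]
contact_force: [0.2, -1.2, 0.0]
width: 0.0852
```

```bash
python3 -c "
from h import *
to([.461,-.324,.014])"
```

```text
clock 28.125 pos [ 0.461  -0.3258  0.0235] w 0.0852 F [ 0.2 -1.2  0. ] q [-0.74  0.45  1.81  0.    0.88 -0.57]
tool shift mm [ 1.8 -0.3  9.5] turn deg [ 0.09  0.05 -0.03]
```

Emit:
drive_tool(targets=[0,0,0,1,0,9,1,0,0,0,0,0,0,1,0,0,0,0,0,0,0,0,0,0,0,0,0,0,0,0,0,0,0,0,0,0,0,0,0,0,0,0,0,0,0,0,0,0,0,0,0,0,0,0,0,0,0,0,0,0,0,0,0])

```text
clock: 29.25
position: [0.4607, -0.3246, 0.0138]
ee_rot: [0.0, 0.765, 0.644, 0.0]
contact_force: [-0.9, -0.0, 2.2]
width: 0.029
```

```bash
python3 -c "
from h import *
to([.461,-.324,.014])"
```

```text
clock 29.25 pos [ 0.4607 -0.3246  0.0138] w 0.029 F [-0.9 -0.   2.2] q [-0.74  0.46  1.82  0.    0.85 -0.57]
tool shift mm [ 0.6  0.2 -0.2] turn deg [ 0.02  0.01 -0.04]
```

Emit:
drive_tool(targets=[0,0,0,0,0,-10,0,0,0,0,0,0,-35,0,0,0,0,0,0,-45,0,0,0,0,0,0,-15,0,0,0,0,0,0,0,0,0,0,0,0,0,0,0])

```text
clock: 30.0
position: [0.4596, -0.3236, 0.117]
ee_rot: [-0.002, 0.765, 0.644, -0.0]
contact_force: [-0.2, -0.4, -1.1]
width: 0.0286
```

```bash
python3 -c "
from h import *
to([.595,-.155,.12])"
```

```text
clock 30.0 pos [ 0.4596 -0.3236  0.117 ] w 0.0286 F [-0.2 -0.4 -1.1] q [-0.74  0.35  1.7   0.    1.09 -0.57]
tool shift mm [189.3 104.5  -2.9] turn deg [-0.15 -0.1  -0.04]
```

Emit:
drive_tool(targets=[0,0,0,20,8,0,0,0,0,0,35,18,0,0,0,0,0,40,22,0,0,0,0,0,40,22,0,0,0,0,0,30,20,0,0,0,0,0,16,10,0,0,0,0,0,8,4,0,0,0,0,0,0,0,0,0,0,0,0,0,0,0,0])

```text
clock: 31.12
position: [0.5946, -0.1569, 0.1185]
ee_rot: [-0.0, 0.766, 0.643, -0.0]
contact_force: [0.9, -0.5, -0.5]
width: 0.0289
```

```bash
python3 -c "
from h import *
to([.595,-.1555,.0248])
im=get_image('wrist');cv2.imwrite('pics/w15.png',im[:,:,::-1])"
```

```text
clock 31.125 pos [ 0.5946 -0.1569  0.1185] w 0.0289 F [ 0.9 -0.5 -0.5] q [-0.37  0.41  1.59 -0.    1.14 -0.2 ]
tool shift mm [ 1.5  0.3 93.7] turn deg [-0.04  0.02 -0.1 ]
```

View pics/w15.png

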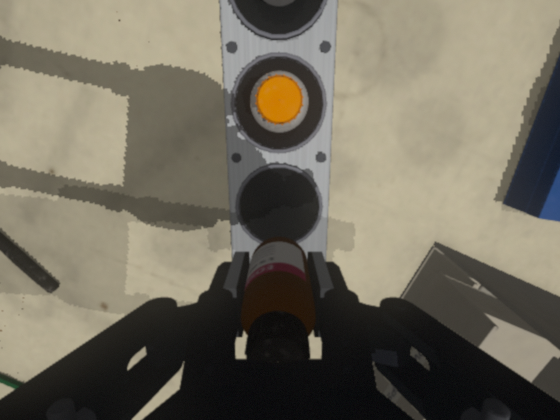

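Emit:
drive_tool(targets=[0,0,0,1,0,22,0,0,0,0,0,0,28,0,0,0,0,0,0,20,0,0,0,0,0,0,11,0,0,0,0,0,0,4,0,0,0,0,0,0,0,0,0,0,0,0,0,0,0])

```text
clock: 32.05
position: [0.5962, -0.1553, 0.0344]
ee_rot: [0.001, 0.765, 0.644, 0.0]
contact_force: [0.9, 0.7, -0.4]
width: 0.0286
```

```bash
python3 -c "
from h import *
to([.595,-.1555,.0248])"
```

```text
clock 32.05 pos [ 0.5962 -0.1553  0.0344] w 0.0286 F [ 0.9  0.7 -0.4] q [-0.37  0.5   1.68  0.    0.96 -0.2 ]
tool shift mm [-0.4 -1.1  9.6] turn deg [ 0.09  0.01 -0.04]
```

Emit:
drive_tool(targets=[0,0,0,0,0,4,0,0,0,0,0,0,4,0,0,0,0,0,0,1.5,0,0,0,0,0,0,0,0])

```text
clock: 32.55
position: [0.5955, -0.1549, 0.0247]
ee_rot: [-0.0, 0.765, 0.644, 0.0]
contact_force: [-0.8, 1.5, 4.7]
width: 0.0287
```

```bash
python3 -c "
from h import *
to([.595,-.1555,.0248])
im=get_image('wrist');cv2.imwrite('pics/w16.png',im[:,:,::-1])"
```

```text
clock 32.55 pos [ 0.5955 -0.1549  0.0247] w 0.0287 F [-0.8  1.5  4.7] q [-0.37  0.51  1.69  0.    0.94 -0.2 ]
tool shift mm [-0.7 -0.4 -0.1] turn deg [-0.   -0.   -0.03]
```

View pics/w16.png

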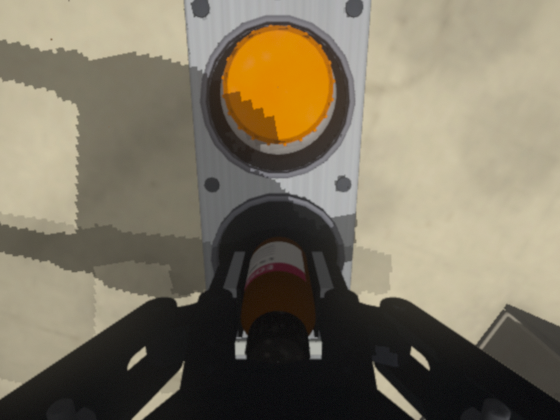

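Seated (+4.7 N). Release, lift, then retreat toward the base for an unobstructed check.

Emit:
drive_tool(targets=[0,0,0,0,0,-0.3,0.6,0,0,0,0,0,0,0.9,0,0,0,0,0,0,1,0,0,0,0,0,0,1,0,0,0,0,0,0,1,0,0,0,0,0,-10,1,0,0,0,0,0,-40,1,0,0,0,0,0,-50,1,0,0,0,0,0,-50,1,0,0,0,0,0,-30,1,0,0,0,0,0,0,1])

```text
clock: 33.98
position: [0.5972, -0.1556, 0.2083]
ee_rot: [0.003, 0.765, 0.644, 0.002]
contact_force: [0.7, -0.1, -0.4]
width: 0.0855
```

Emit:
drive_tool(targets=[0,0,0,0,-30,0,1,0,0,0,0,-45,0,1,0,0,0,0,-50,0,1,0,0,0,0,-50,0,1,0,0,0,0,-40,0,1,0,0,0,0,-25,0,1,0,0,0,0,-10,0,1,0,0,0,0,0,0,1,0,0,0,0,0,0,1])

```text
clock: 35.1
position: [0.3503, -0.1127, 0.2043]
ee_rot: [0.0, 0.765, 0.644, 0.0]
contact_force: [0.8, -0.0, 0.3]
width: 0.0853
```

Run:
```python
from h import *
to([.4,-.1,.2])
t=get_image('top')[:,:,::-1].copy();s=get_image('scene')[:,:,::-1].copy()
cv2.imwrite('pics/t17.png',cv2.resize(t[140:270,160:420],None,fx=3,fy=3));cv2.imwrite('pics/s17.png',cv2.resize(s[90:340,150:430],None,fx=2.4,fy=2.4))
ct=calibration('top');cs=calibration('scene')
S=[[.6363,.0825],[.6227,.0033],[.609,-.0758],[.5955,-.155]]
for p,h in zip(S,(.125,.104,.088,.074)):
    print('expect cap top px top',proj(ct,p+[h+.011]).round(1),'scene',proj(cs,p+[h+.011]).round(1))
for nm,im,c in(("top",t,ct),("scene",s,cs)):
    hsv=cv2.cvtColor(im,cv2.COLOR_BGR2HSV)
    for col,lo,hi,h in(("blue",(105,120,60),(125,255,255),.132),("orange",(5,150,120),(18,255,255),.096)):
        m=cv2.inRange(hsv,lo,hi);n,l,st,ce=cv2.connectedComponentsWithStats(m)
        for i in range(1,n):
            if st[i,4]>25: print(nm,col,ce[i].round(1),st[i,4],onz(c,ce[i],h).round(4))
```

```text
clock 35.1 pos [ 0.3503 -0.1127  0.2043] w 0.0853 F [ 0.8 -0.   0.3] q [-0.5  -0.02  1.94  0.    1.23 -0.33]
tool shift mm [21.  46.8  4.4] turn deg [ 0.04 -0.   -0.04]
expect cap top px top [195.5 171.8] scene [228.2 122.8]
expect cap top px top [229.5 179.1] scene [250.2 145.5]
expect cap top px top [262.2 186. ] scene [273.6 167.8]
expect cap top px top [294.1 192.5] scene [299.  191.2]
top blue [195.1 173.4] 103 [0.6332 0.0842 0.132 ]
top blue [332.7 336.2] 49 [ 0.2533 -0.2488  0.132 ]
top orange [262.4 186.5] 54 [ 0.6081 -0.0762  0.096 ]
scene blue [227.  123.9] 77 [0.6356 0.0862 0.132 ]
scene blue [342.8 144.7] 580 [ 0.7324 -0.167   0.132 ]
scene blue [211.3 379.3] 202 [ 0.1976 -0.3192  0.132 ]
scene orange [274.3 168.5] 50 [ 0.6112 -0.076   0.096 ]
```

View pics/t17.png

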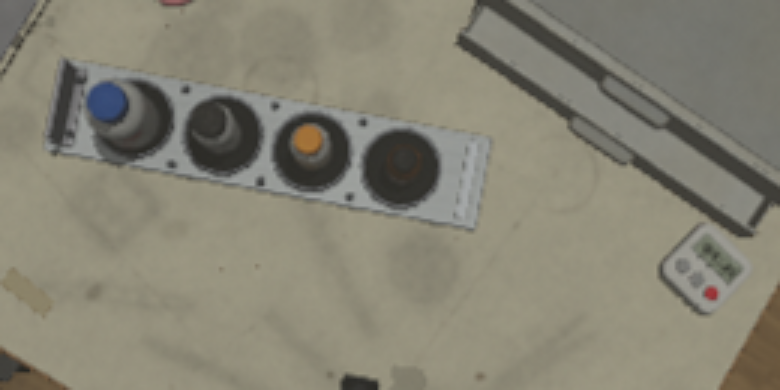

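View pics/s17.png

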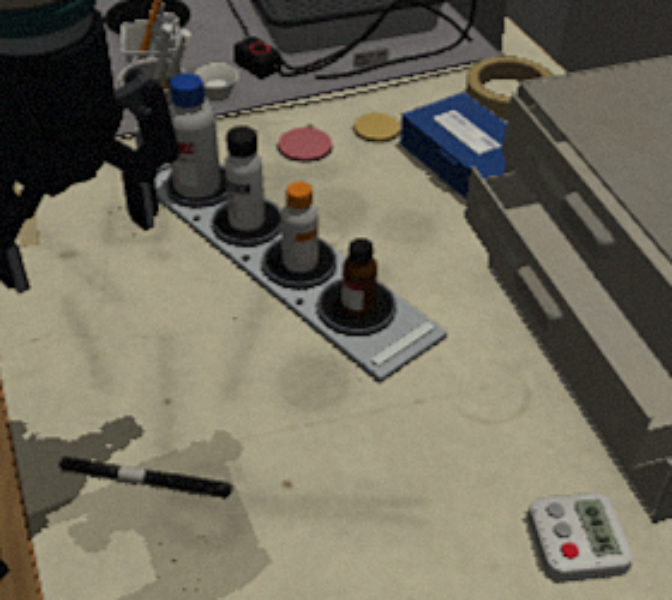

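```bash
python3 -c "
from rig import *
print(sign_off())"
```

```text
the job is handed in; nothing more can be done
None
```

The four bottles are on the rail in height order and the job is handed in, at about 35 s of the 96 s allowed. From the end guard to the open end they stand: ethanol, fixative, glue, stain. I used one grasp and one placing for each, and none fell over.

- **Upright and seated:** the last top and scene pictures show all four upright inside their rims. When each bottle was set down, the wrist felt 3–7 N of upward force, so each one reached its floor.
- **Centring:** fixative, glue and stain have their caps within roughly 1–4 mm of where a centred bottle should show. The ethanol bottle came out about 3–4 mm off its seat centre, in different directions in the two views. I left it because it has 8 mm of play to the rim. The scene view of it was less certain, since the gripper partly overlapped it there.
- **Timer and gripper:** the timer looks unmoved at the same picture position. The gripper is open and clear of everything.

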